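# Hook the clamp spring of the tube reader back on its post

### The arm

A 7-joint arm with a two-finger parallel gripper is mounted at the origin on the work surface. World frame = base frame: x ahead of the robot, y to its left, z up, the work surface at z = 0. Lengths are in m, angles in rad, forces in N, time in s.
With the tool pointing down it reaches from about 0.425 to 0.925 m from the base axis. Payload 6.8 kg.
Tool frame: the origin (TCP) lies at the very end of the fingers, on their centre line; the grasp point (between the pads) lies 19 mm behind it; z points along the fingers, y is the line along which they close (so a half turn about z gives the same grasp; the last joint's range is limited). The gripper opens to 85 mm and grips with 20 to 120 N. Pads are 22 mm wide; open, the fingers measure 114 mm over their backs; the gripper's body (76 mm by 85 mm) begins 54 mm behind the grasp point. The pads swing forward as they close: fully open they stand 13 mm farther back than shut.
Start: joints at [1.037, 0.477, 0.022, 1.555, -0.011, 1.109, -0.083], TCP at [0.279, -0.615, 0.231] pointing down, gripper open.
Joint ranges: [-2.96, 2.96], [-0.34, 2.1], [-1.41, 1.46], [0.24, 2.44], [-1.37, 4.51], [0.17, 1.92], [-2.96, 2.96]. Speed limits (rad/s): [2.39, 2.39, 3.14, 3.14, 3.14, 3.14, 3.14].

### API

Orientations are given as a unit quaternion [w, x, y, z].
In Python, from station import get_obs, read_camera, hand_in gives the robot as it stands.
- The arm moves only by the tool arm_command, never from a script. Its argument "commands" is one flat list of numbers, 7 for each row, row after row: the shift along the tool's x, y, z in m, then the turn, a rotation vector about the tool's x, y, z in degrees, then the opening, from 0 (shut) to 1 (fully open). In form: [tx, ty, tz, rx, ry, rz, fingers, tx, ty, tz, rx, ry, rz, fingers, ...]. A call has 1 to 8 rows; each row is the pose to reach, as a shift and turn from the pose commanded when the call began, along the tool's axes at that moment; what a row does not reach only later rows make up. A row lasts 1/10 s, in which the tool goes at most 50 mm and 8.59 degrees, less where a joint would pass 70% of its speed; a pose out of reach is approached as far as the arm can. A call with a gripper value outside its range is refused whole. The fingers move at their own pace and stop on an object; "force" is the grip in N (left out, the last holds). Time passes only in rows, so rows that repeat a pose let the fingers close. It gives the time, the measured TCP pose, the force, the opening and the grip force at its end, in the units of the state.
- get_obs(): the state, without advancing time (a new reading comes with each control period).
- read_camera(name): name is "scene" or "side" or "wrist"; returns a dict with "img" (400x640x3 uint8, red, green, blue), "camera_matrix" (3x3 intrinsics, pixels), "pose" (4x4, takes a point from camera to world coordinates). Camera axes: x right, y down, z forward; pixel columns grow to the right and rows downward; lengths in m; the calibration is good to about 2 mm. The wrist camera is an equidistant fisheye: a pixel r from the principal point sees the ray r / f radians off the axis. A picture is of the moment at which its call begins. There is no depth.
- hand_in(): hands the job in; it is judged then, once.
The state is a dict: "t": time; "q": joint angles; "joint_vel": joint speeds; "joint_torque": joint torques, N m; "eef_pos": TCP position; "tool_rot": TCP orientation; "contact_force": force on the tool from outside, world axes, zero at the start; "torque": the same for the moment, N m; "gripper_width": opening from 0.0 (shut) to 1.0 (fully open); "grasp_force": force on a finger pad.
Only numpy, scipy, OpenCV 4.12 (cv2) and the standard library are available. Lean on these libraries where they do the work, as an engineer would, in place of code of your own. Each camera call takes 0.05 s, during which the arm holds its last target. There are 200 camera calls.

### The job

The clamp spring of the tube reader station has come off its anchor post. Take the orange spring puller from its blue cradle, use its tip in the loop at the spring's end to stretch the hook past and onto the brass post so that the post sits in the bend of the hook, then put the puller back in its cradle as it was. Do not touch the spring's hook and loop with the gripper or arm, and leave the tube rack, red bottle and specimen cup where they are.

Things in the scene. Friction and masses are not known exactly. Their poses are not given: they have to be found in the camera images.
- station: Tube reader station, fixed: grey base 85 mm high, from x -125 to +85 and y -125 to +125 mm of the origin, which lies at table level. z up; its -x side faces the robot. Two capped tubes stand on it at x +60, y +28 and +68, up to z 172 mm
- bar_edge (a point): Middle of the lower front edge of the station's white reader bar, which hangs over the post: station x -10 to +10, y -125 to +125, z 180 to 240 mm, on a column at y +100 to +125, x -10 to +40. No room for a gripper pointing straight down over the post: lean the tool back towards station -x
- spring_root (a point): Pin on the station about which the spring swings; station x 0, y +80, z 102 mm (the height of the spring's wire, 17 mm above the deck). The spring only swings level about it and stretches; it cannot lift
- anchor_post (a point): Upright brass post, 7 mm diameter (cap 11 mm), up to 119 mm above the table; this point is on its axis at the spring's height, z 102 mm, 134.5 mm from spring_root along station -y
- spring_hook: Steel hook end of the spring, 4 mm wire, level. Origin: where the post's centre lies when hooked, 114.5 mm from spring_root when slack. x along the spring away from the root, y to the mouth's side (station +x at swing 0). Stem at y -10, bend of 8 mm inner radius centred at x -4.5, short lip at y +10 mm
- lip_end (a point): Tip of the hook's short lip, at x -12.5, y +10 mm of spring_hook. The post can enter only from the +y side behind this tip: pull the hook's origin at least 16 mm past the post (22 mm is good), swing towards station +x until spring_swing is 0, then let back
- pull_eye (a point): Centre of the round pulling loop beyond the hook, 16 mm inner diameter, 4 mm wire, level, z 102 mm; 15.5 mm beyond the hook's origin, 130 mm from spring_root when slack. Open from above and below
- spring_stretch (a joint): Stretch of the spring in m: 0 slack, 0.020 when hooked on the post, stop at 0.060. The pull is about 1.4 N + 90 N/m x stretch (3.2 N hooked, 5.2 N at 0.042)
- spring_swing (a joint): Swing of the spring about spring_root in rad, anticlockwise from above: 0 points along station -y, straight at the post; negative lies towards station -x (the robot's side). Turns with slight friction and stays where it is left; range -0.8 to 0.3, at the start -0.42 to -0.22
- puller: Spring puller, loose, about 80 g. Origin: bottom of its tip; z up in the cradle, which is also its working attitude. The tip is a 5 mm rod, upright from z 0 to 18 mm; there it bends by 30 degrees and runs up and back (towards its own -x) for 40 mm to an orange handle 70 mm long, 22 x 20 mm in section (20 mm along y)
- puller_grip (a point): Middle of the puller's handle, at x -37.5, y 0, z +83 mm from the puller's origin. The handle's axis leans 30 degrees from upright towards puller -x
- cradle: Blue tool cradle, fixed, base 110 x 80 x 12 mm, origin under it at table level, x and z as the resting puller's. The handle's foot sits in a saddle (27 mm between cheeks, 8 mm deep) and its underside lies on a 12 mm wide rib; the upper 60 mm of the handle is free at both sides
- cradle_seat (a point): Where the puller's origin lies when it rests in the cradle: cradle x +30, y 0, z 80 mm; puller x then lies along cradle x. The puller leaves by lifting straight up and goes back by lowering straight down in the same attitude, with 3 mm play to the sides
- tube_rack: Bystander: white block rack 70 x 110 x 35 mm with five amber tubes with orange caps, 113 mm high, loose; origin under its centre
- wash_bottle: Bystander: red bottle, 60 mm diameter, 140 mm high, loose; origin under its centre
- specimen_cup: Bystander: clear jar with orange lid, 58 mm diameter, 65 mm high, loose; origin under its centre
Things that resemble listed ones, but are neither listed nor needed, are in the scene too. Of the things like the puller, leave any that is purple; of the rest the smaller one is meant.

How it is judged:
On the way, in this order (a step that is already met when the one before it is completed fails the run):
1. the puller is lifted out of its cradle (distance between puller and cradle_seat above 0.04 m), for 0.1 s.
2. the hook hangs on the post and the puller has let go of it (horizontal distance between spring_hook and anchor_post below 0.006 m and contact force between puller and spring_hook below 0.1 N), for 0.3 s.
At the end, for the whole second after the job is handed in: The hook hangs on the post (post within 6 mm, level, of its place in the bend) and is still, and the puller lies at rest in the cradle: its origin within 12 mm of cradle_seat, its z within 0.2 rad of upright, its x within 0.3 rad of the cradle's x (all of step 2 and velocity of joint spring_stretch below 0.02 m/s and distance between puller and cradle_seat below 0.012 m and angle between the x axis of puller and the x axis of cradle, either way round below 0.3 rad and angle between puller's own z axis and vertical below 0.2 rad and linear speed of puller below 0.02 m/s); the robot touches nothing.
It fails at once if the gripper or arm touches the spring's hook or loop (contact force between any of the fingers, the arm and spring_hook above 0.5 N).
It fails at once if the tube rack is moved more than 25 mm or tipped (distance of tube_rack from where it was at the start of the episode above 0.025 m or angle between tube_rack's own z axis and vertical above 0.3 rad).
It fails at once if the wash bottle is moved more than 25 mm or tipped (distance of wash_bottle from where it was at the start of the episode above 0.025 m or angle between wash_bottle's own z axis and vertical above 0.3 rad).
It fails at once if the specimen cup is moved more than 25 mm or tipped (distance of specimen_cup from where it was at the start of the episode above 0.025 m or angle between specimen_cup's own z axis and vertical above 0.3 rad).
It also fails if it takes over 64 s, if anything falls off the work surface, if the arm or the gripper's body presses on something with over 40 N, if the wrist force passes 120 N, or if a joint passes its speed limit or range.

## Working session

There is one attempt and no reset: what is moved stays moved. The work goes in short steps, Python scripts to look and compute and a tool call to move; the robot and the scene stay as the last step left them, time stands still between calls to the robot, and variables do not carry over. Pictures are saved under pics/ and viewed, at most 10 in all, crops included, and the job is handed in when it is done.

Besides the shell and the picture viewer there is one more tool, called after "Call:" as name(argument=value, ...) on one line, values as JSON. arm_command: Moves the arm, as the interface text tells. Its arguments: {"type":"object","properties":{"commands":{"type":"array","items":{"type":"number"}},"force":{"type":"number"}},"required":["commands"]}

```bash
mkdir -p pics; ls; python3 - <<'E'
from station import *
import cv2,numpy as np
o=get_obs();print({k:np.round(v,3) for k,v in o.items()})
for n in ["scene","side","wrist"]:
    c=read_camera(n);cv2.imwrite(f"pics/{n}0.png",c["img"][:,:,::-1]);print(n,c["camera_matrix"].round(1).tolist(),c["pose"].round(4).tolist())
E
```

```text
pics
{'t': np.float64(0.0), 'q': array([ 1.037,  0.478,  0.022,  1.556, -0.011,  1.109, -0.083]), 'joint_vel': array([ 0.001, -0.001,  0.   , -0.001, -0.   , -0.001, -0.001]), 'joint_torque': array([ 0.0000e+00, -5.9645e+01,  1.6080e+00, -2.8119e+01,  1.2000e-02,
        9.0000e-03,  0.0000e+00]), 'eef_pos': array([ 0.279, -0.614,  0.23 ]), 'tool_rot': array([-0.001,  0.977,  0.211, -0.   ]), 'contact_force': array([ 0.064,  0.554, -1.015]), 'torque': array([-0.035,  0.023,  0.013]), 'grasp_force': np.float64(0.0), 'gripper_width': np.float64(0.998)}
scene [[421.6, 0.0, 315.5], [0.0, 421.6, 202.6], [0.0, 0.0, 1.0]] [[0.5196, 0.6676, -0.5332, 1.1665], [0.8544, -0.4047, 0.3258, -0.4641], [0.0017, -0.6249, -0.7807, 1.0344], [0.0, 0.0, 0.0, 1.0]]
side [[399.7, 0.0, 320.1], [0.0, 399.7, 200.4], [0.0, 0.0, 1.0]] [[-0.9532, -0.1488, 0.2631, 0.291], [-0.3016, 0.5254, -0.7956, 0.7202], [-0.0199, -0.8377, -0.5458, 0.6882], [0.0, 0.0, 0.0, 1.0]]
wrist [[309.7, 0.0, 322.1], [0.0, 309.7, 199.9], [0.0, 0.0, 1.0]] [[0.4129, -0.8794, -0.237, 0.3361], [-0.9108, -0.3993, -0.1052, -0.5872], [-0.0021, 0.2593, -0.9658, 0.3733], [0.0, 0.0, 0.0, 1.0]]
```

View pics/scene0.png

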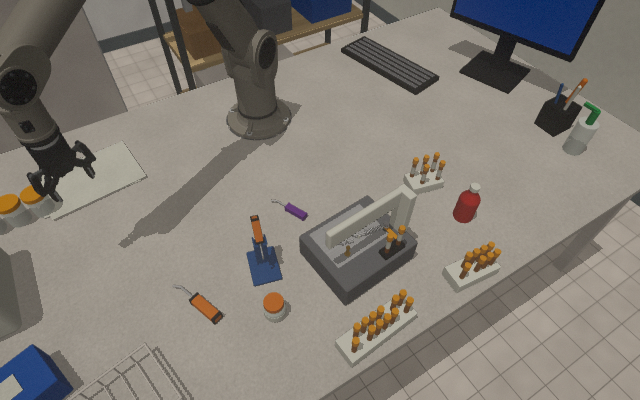

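View pics/side0.png

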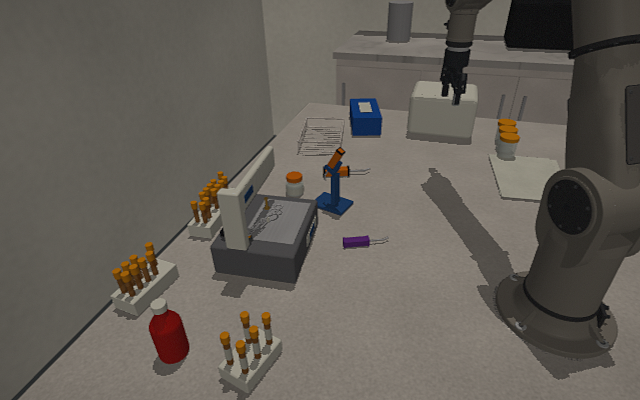

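The scene view shows an orange puller in the blue cradle at (257,228), a larger orange one lying loose at (205,307) and a purple one at (291,209). In the side view these are at (337,158), (340,172) and (357,241). I choose the one in the cradle. The station is at scene (358,248) and side (265,235). Next I'll check the choice in close crops.

```bash
python3 - <<'E'
import cv2
a=cv2.imread("pics/scene0.png")[180:330,230:430]
b=cv2.imread("pics/side0.png")[130:290,180:390]
cv2.imwrite("pics/c1.png",cv2.resize(a,(800,600),interpolation=cv2.INTER_CUBIC))
cv2.imwrite("pics/c2.png",cv2.resize(b,None,fx=3.75,fy=3.75,interpolation=cv2.INTER_CUBIC))
E
```

```text
(no output)
```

View pics/c1.png

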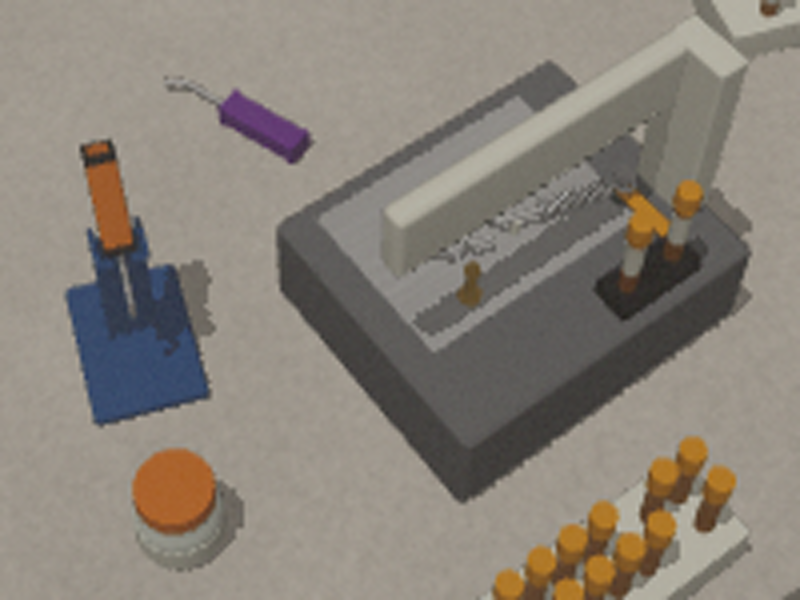

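View pics/c2.png

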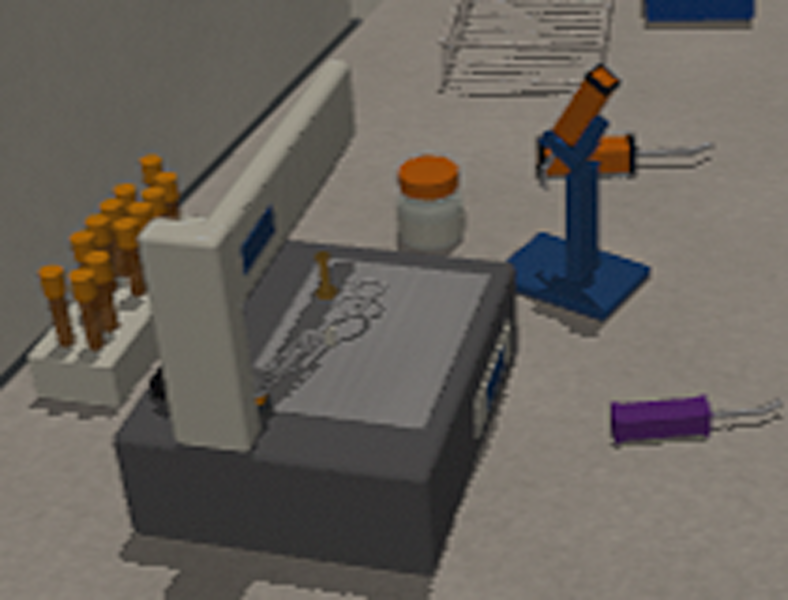

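The crops confirm the choice. The cradle puller's handle runs in c1 from (97,150) to (118,245) and in c2 from (600,78) to (560,150). The post cap is at c1 (472,268) and c2 (323,258). The loop is at about c2 (372,288), with the hook at (350,325). Next come the measurements by casting rays.

```bash
cat > h.py <<'E'
import numpy as np,cv2
from scipy.optimize import least_squares
from scipy.spatial.transform import Rotation as R
CAM={'scene':([421.6,315.5,202.6],[[0.5196,0.6676,-0.5332,1.1665],[0.8544,-0.4047,0.3258,-0.4641],[0.0017,-0.6249,-0.7807,1.0344]]),
'side':([399.7,320.1,200.4],[[-0.9532,-0.1488,0.2631,0.291],[-0.3016,0.5254,-0.7956,0.7202],[-0.0199,-0.8377,-0.5458,0.6882]])}
def ray(n,uv):
    (f,cx,cy),P=CAM[n];P=np.array(P);d=P[:,:3]@np.array([(uv[0]-cx)/f,(uv[1]-cy)/f,1]);return P[:,3],d/np.linalg.norm(d)
def onz(n,uv,z): o,d=ray(n,uv);return o+d*(z-o[2])/d[2]
def tri(a,b):
    A=np.zeros((3,3));v=np.zeros(3)
    for n,uv in (('scene',a),('side',b)):
        o,d=ray(n,uv);M=np.eye(3)-np.outer(d,d);A+=M;v+=M@o
    p=np.linalg.solve(A,v);return p,[np.linalg.norm(np.cross(p-ray(n,u)[0],ray(n,u)[1])) for n,u in (('scene',a),('side',b))]
def fit(loc,pts):
    loc=np.array(loc);pts=np.array(pts)[:,:2]
    f=lambda p:((loc@np.array([[np.cos(p[2]),np.sin(p[2])],[-np.sin(p[2]),np.cos(p[2])]])+p[:2])-pts).ravel()
    best=min((least_squares(f,[*pts.mean(0),y]) for y in (-2,-1,0,1,2,3)),key=lambda r:r.cost);return best.x,(best.fun.reshape(-1,2)*1000).round(1).tolist()
S=lambda u,v:(230+u/4,180+v/4)
D=lambda u,v:(180+u/3.75,130+v/3.75)
E
python3 - <<'E'
from h import *
a=[onz('scene',S(*p),.085) for p in [(280,230),(465,445),(748,250),(552,62)]]
b=[onz('side',D(*p),.085) for p in [(513,268),(428,482),(120,437)]]
L=np.array([(-125,-125),(85,-125),(85,125),(-125,125)])/1000
print('st',fit(L,a),fit(L[[0,3,2]],b))
st,r=fit(list(L)+list(L[[0,3,2]]),a+b);print(st,r)
T=lambda x,y:(st[0]+x*np.cos(st[2])-y*np.sin(st[2]),st[1]+x*np.sin(st[2])+y*np.cos(st[2]))
print('post exp',T(0,-.0545),'cap tri',tri(S(472,266),D(323,256)))
print('eye side',onz('side',D(372,288),.102),'hook',onz('side',D(350,325),.102),'root',T(0,.08))
e=onz('side',D(372,288),.102)[:2]-np.array(T(0,.08));print('eye dist',np.linalg.norm(e),'swing',np.arctan2(e[1],e[0])-(st[2]-np.pi/2))
c=[onz('scene',S(*p),.012) for p in [(68,290),(172,264),(208,397),(98,422)]]
d=[onz('side',D(*p),.012) for p in [(510,262),(541,233),(650,270),(600,317)]]
print(np.round(c,3)[:,:2].tolist(),np.round(d,3)[:,:2].tolist())
ht=tri(S(97,153),D(603,77));print('handle top',ht)
for n,rg in (('scene',(210,255,245,270)),('side',(140,175,320,352))):
    im=cv2.imread(f'pics/{n}0.png');y0,y1,x0,x1=rg;c_=im[y0:y1,x0:x1].astype(int)
    m=(c_[...,2]>c_[...,0]*2+30);ys,xs=np.nonzero(m);print(n,xs.mean()+x0,ys.mean()+y0,m.sum())
E
```

```text
st (array([ 0.70692328, -0.03427292,  0.09016052]), [[-6.0, -3.4], [5.8, -2.5], [3.9, 4.2], [-3.8, 1.7]]) (array([ 0.69915279, -0.02450734,  0.08496557]), [[-3.7, -8.2], [-1.6, 2.5], [5.3, 5.7]])
[ 0.7036316  -0.03006471  0.08722093] [[-9.7, 1.1], [2.2, 1.5], [1.0, 8.2], [-6.7, 6.4], [1.1, -14.0], [2.6, -3.3], [9.5, 0.3]]
post exp (np.float64(0.7083791159194286), np.float64(-0.08435753433876617)) cap tri (array([ 0.70724306, -0.08443069,  0.11653402]), [np.float64(0.0006146282455030107), np.float64(0.0006146282455027142)])
eye side [ 0.66791659 -0.07552213  0.102     ] hook [ 0.66508417 -0.02977843  0.102     ] root (np.float64(0.6966627692696761), np.float64(0.04963118616106857))
eye dist 0.1284122067035863 swing -0.31299273242368164
[[0.522, -0.298], [0.541, -0.225], [0.649, -0.253], [0.627, -0.325]] [[0.63, -0.265], [0.619, -0.315], [0.516, -0.285], [0.538, -0.209]]
handle top (array([ 0.55293064, -0.26804197,  0.18957011]), [np.float64(0.00010872997929250484), np.float64(0.00010872997929248423)])
scene 256.7926829268293 229.9390243902439 164
side 337.48372093023255 162.87441860465117 215
```

```bash
cat >> h.py <<'E'
def Rt(yaw,tilt):
    c,s=np.cos(yaw),np.sin(yaw);h=np.array([c,s,0]);t=np.radians(tilt);up=np.array([0,0,1])
    z=np.sin(t)*h-np.cos(t)*up;x=np.cos(t)*h+np.sin(t)*up
    return np.c_[x,np.cross(z,x),z]
def delta(pos,Rg):
    from station import get_obs
    o=get_obs();q=o['tool_rot'];R0=R.from_quat(np.r_[q[1:],q[0]]).as_matrix()
    print('d mm',(R0.T@(np.array(pos)-o['eef_pos'])*1000).round(1),'rv deg',R.from_matrix(R0.T@Rg).as_rotvec(degrees=True).round(2),'t',round(float(o['t']),2),'tcp',o['eef_pos'].round(4),'F',o['contact_force'].round(2),'w',round(float(o['gripper_width']),3),round(float(o['grasp_force']),1))
E
python3 - <<'E'
from h import *
c=[(0.522,-0.298),(0.541,-0.225),(0.649,-0.253),(0.627,-0.325)]
d=[(.619,-.315),(.516,-.285),(.538,-.209)]
L=np.array([(-55,-40),(-55,40),(55,40),(55,-40)])/1000
cr,r=fit(list(L)+list(L[[3,0,1]]),c+d);print(cr,r)
yaw=cr[2];h=np.array([np.cos(yaw),np.sin(yaw),0])
top=np.array([.553,-.268,.193]);G=top+h*.0175-[0,0,.0303];print('G',G,'cradle from G',G+h*.0075)
Rg=Rt(yaw,40);print('pre',G+Rg[:,2]*(.019-.13))
delta(G+Rg[:,2]*(.019-.13),Rg)
E
```

```text
[ 0.58230281 -0.26961939 -0.28903486] [[-3.8, 5.7], [-0.0, 9.4], [-2.6, 6.0], [-3.4, 1.4], [4.6, -8.6], [2.2, -7.3], [3.0, -6.6]]
G [ 0.56977409 -0.27298798  0.1627    ] cradle from G [ 0.57696299 -0.27512568  0.1627    ]
pre [ 0.50138428 -0.25265145  0.24773093]
d mm [ 352.3 -237.4  -16.9] rv deg [-14.36  38.29  39.23] t 0.15 tcp [ 0.2786 -0.6143  0.2306] F [ 0.39 -0.86  0.52] w 0.998 0.0
```

Call:
arm_command(commands=[0.03,-0.02,-0.01,-1,3,3,1,0.08,-0.053,-0.01,-3,9,9,1,0.125,-0.084,-0.015,-5,14,14,1,0.17,-0.115,-0.017,-7,19,19,1,0.215,-0.145,-0.017,-9,24,24,1,0.26,-0.175,-0.017,-11,29,29,1,0.305,-0.205,-0.017,-12.5,33.5,34,1,0.335,-0.226,-0.017,-13.7,36.5,37.4,1], force=100)

```text
t: 0.95
eef_pos: [0.4802, -0.2848, 0.248]
tool_rot: [0.048, 0.937, -0.122, 0.325]
contact_force: [2.3, -0.1, -0.2]
gripper_width: 0.998
grasp_force: 0.0
```

```bash
python3 - <<'E'
from h import *
delta([.5014,-.2527,.2477],Rt(-.289,40))
E
```

```text
d mm [  9.6 -36.5   7.4] rv deg [-0.49  1.62  1.59] t 0.95 tcp [ 0.4802 -0.2848  0.248 ] F [ 2.29 -0.09 -0.23] w 0.998 0.0
```

Call:
arm_command(commands=[0,0,0,0,0,0,1,0,0,0,0,0,0,1])

```text
t: 1.15
eef_pos: [0.4814, -0.2846, 0.2482]
tool_rot: [0.047, 0.938, -0.117, 0.324]
contact_force: [0.1, -0.6, 0.4]
gripper_width: 0.997
grasp_force: 0.0
```

```bash
python3 - <<'E'
from h import *
delta([.5014,-.2527,.2477],Rt(-.289,40))
from station import read_camera
c=read_camera('wrist');cv2.imwrite('pics/w1.png',c['img'][:,:,::-1]);np.savez('w1.npz',**c)
E
```

```text
d mm [  8.9 -35.9   7.1] rv deg [-0.72  1.76  2.04] t 1.15 tcp [ 0.4814 -0.2846  0.2482] F [ 0.13 -0.61  0.4 ] w 0.997 0.0
```

View pics/w1.png

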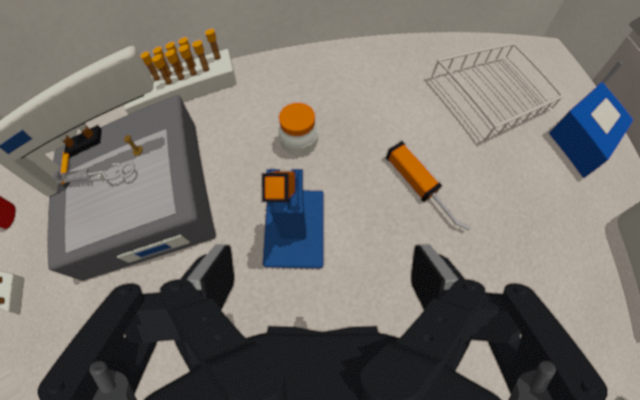

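The wrist view shows the cradle puller's end face at (276,187), between and in front of the fingers. The cradle base corners are at (265,268), (322,267) and (322,192). The post cap is at (131,140) and the loop at about (130,174).

```bash
cat >> h.py <<'E'
def wz(c,uv,z):
    K=c['camera_matrix'];P=c['pose'];d=np.array([uv[0]-K[0,2],uv[1]-K[1,2]]);r=np.linalg.norm(d);th=r/K[0,0]
    v=P[:3,:3]@np.r_[np.sin(th)*d/r,np.cos(th)];return P[:3,3]+v*(z-P[2,3])/v[2]
E
python3 - <<'E'
from h import *
c=dict(np.load('w1.npz'))
w=[wz(c,p,.012) for p in [(265,268),(322,267),(323,192)]];print(np.round(w,4)[:,:2].tolist())
L=np.array([(-55,40),(-55,-40),(55,-40)])/1000
print('cradle',fit(L,w))
print('end',wz(c,(276,187),.193),'post',wz(c,(131,140),.119),'eye',wz(c,(130,174),.102),'hook',wz(c,(112,174),.102))
s=[wz(c,p,.085) for p in [(187,97),(213,234),(50,270)]];print(np.round(s,4)[:,:2].tolist())
im=c['img'].astype(int);m=(im[...,0]>im[...,2]*2+30);m[:165]=0;m[205:]=0;m[:,:255]=0;m[:,300:]=0
ys,xs=np.nonzero(m);print(xs.min(),xs.max(),ys.min(),ys.max(),xs.mean(),ys.mean())
cv2.imwrite('pics/w1c.png',cv2.resize(c['img'][120:210,90:310,::-1],None,fx=3.6,fy=3.6,interpolation=cv2.INTER_CUBIC))
E
```

```text
[[0.5304, -0.2252], [0.5145, -0.2964], [0.6153, -0.3239]]
cradle (array([ 0.57437898, -0.27324403, -0.24101305]), [[0.1, 3.9], [-3.1, -2.6], [2.9, -1.3]])
end [ 0.54827472 -0.26729175  0.193     ] post [ 0.699452  -0.0929659  0.119    ] eye [ 0.66036876 -0.08451489  0.102     ] hook [ 0.66906009 -0.05479778  0.102     ]
[[0.7805, -0.161], [0.564, -0.184], [0.5646, 0.0729]]
264 293 172 199 277.6828125 186.2765625
```

View pics/w1c.png

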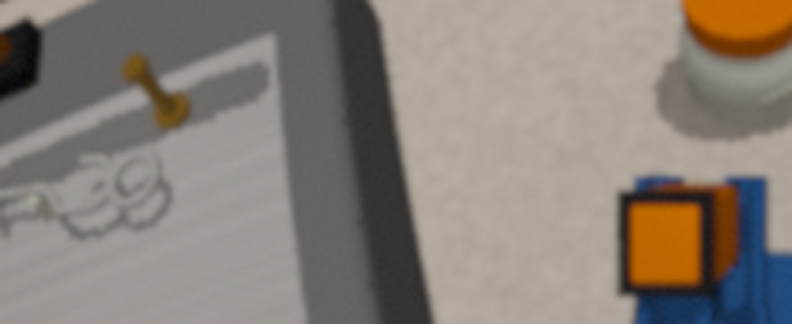

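```bash
python3 - <<'E'
from h import *
Rg=Rt(-.26,40);G=np.array([.5674,-.2721,.1627]);delta(G+Rg[:,2]*(.019-.08),Rg)
E
```

```text
d mm [  8.  -36.3  55.5] rv deg [0.44 1.74 0.63] t 1.2 tcp [ 0.4811 -0.2864  0.2485] F [ 0.64 -0.83  1.39] w 1.0 0.0
```

Call:
arm_command(commands=[0.004,-0.018,0.028,0.2,0.9,0.3,1,0.008,-0.036,0.056,0.4,1.7,0.6,1,0.008,-0.036,0.056,0.4,1.7,0.6,1,0.008,-0.036,0.056,0.4,1.7,0.6,1])

```text
t: 1.6
eef_pos: [0.5214, -0.2698, 0.2199]
tool_rot: [0.038, 0.934, -0.124, 0.332]
contact_force: [-0.0, 0.5, -0.1]
gripper_width: 1.001
grasp_force: 0.0
```

```bash
python3 - <<'E'
from h import *
from station import read_camera
c=read_camera('wrist');np.savez('w2.npz',**c)
Rg=Rt(-.26,40);G=np.array([.5674,-.2721,.1627]);delta(G+Rg[:,2]*(.019-.08),Rg)
cv2.imwrite('pics/w2.png',cv2.resize(c['img'][130:330,220:420,::-1],None,fx=3,fy=3,interpolation=cv2.INTER_CUBIC))
E
```

```text
d mm [-3.  -4.4 10.2] rv deg [-0.76  1.   -0.01] t 1.65 tcp [ 0.5244 -0.2654  0.2192] F [ 1.26 -0.14 -1.31] w 0.996 0.0
```

View pics/w2.png

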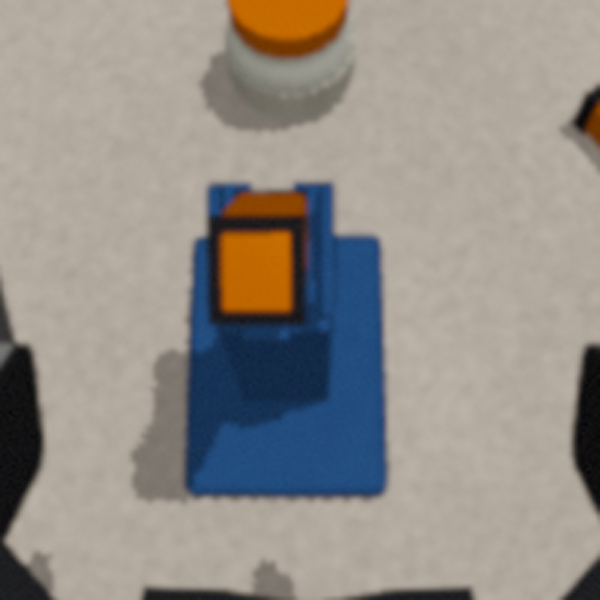

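The crop shows the handle end face centred at (257,268), which is full-image (305.8,219.3), against a finger mid-line at 322.5. The yaw is aligned, but the tool is about 11 mm off sideways.

```bash
python3 - <<'E'
from h import *
c=dict(np.load('w2.npz'));e=wz(c,(305.8,219.3),.193);P=c['pose'];print(e,np.linalg.norm(e-P[:3,3]))
w0=np.array([[0.4129,-0.8794,-0.237,0.3361],[-0.9108,-0.3993,-0.1052,-0.5872],[-0.0021,0.2593,-0.9658,0.3733],[0,0,0,1]])
T0=np.eye(4);T0[:3,:3]=R.from_quat([.977,.211,0,-.001]).as_matrix();T0[:3,3]=[.279,-.6145,.2305]
CT=np.linalg.inv(w0)@T0; T=P@CT; print('tcp by cam',T[:3,3],np.linalg.inv(CT)[:3,3])
np.save('CT.npy',CT)
print('end in tool',np.linalg.inv(T)@np.r_[e,1]);h=np.array([np.cos(.26),-np.sin(.26),0])
G=e+h*.0175-[0,0,.0303];g=(np.linalg.inv(T)@np.r_[G,1])[:3];print('grip in tool',g, 'rot',R.from_matrix(T[:3,:3].T@Rt(-.26,40)).as_rotvec(degrees=True))
w=[wz(c,(220+u/3,130+v/3),.012) for u,v in [(187,492),(385,492),(380,238),(197,238)]]
L=np.array([(-55,40),(-55,-40),(55,-40),(55,40)])/1000
print('cradle',fit(L,w))
E
```

```text
[ 0.548754   -0.26666932  0.193     ] 0.19161605961896744
tcp by cam [ 0.52060751 -0.2716069   0.22144403] [ 0.06333751 -0.00158174 -0.14277044]
end in tool [ 0.00213248 -0.0117      0.03852628  1.        ]
grip in tool [-0.00336901 -0.01137217  0.07308022] rot [-0.4780309   0.94295468 -0.39803789]
cradle (array([ 0.57531036, -0.27407113, -0.26206248]), [[-1.2, 2.1], [-2.5, -1.2], [1.5, -1.9], [2.2, 1.0]])
```

Call:
arm_command(commands=[-0.003,-0.011,0,-0.5,0.5,0,1,-0.003,-0.011,0.02,-0.5,0.9,-0.2,1,-0.003,-0.011,0.045,-0.5,0.9,-0.2,1,-0.003,-0.011,0.07,-0.5,0.9,-0.2,1,-0.003,-0.011,0.086,-0.5,0.9,-0.2,1,-0.003,-0.011,0.086,-0.5,0.9,-0.2,1,-0.003,-0.011,0.086,-0.5,0.9,-0.2,1])

```text
t: 2.35
eef_pos: [0.5785, -0.2785, 0.1798]
tool_rot: [0.033, 0.941, -0.121, 0.315]
contact_force: [0.3, -0.6, -0.0]
gripper_width: 1.0
grasp_force: 0.0
```

```bash
python3 - <<'E'
from h import *
from station import read_camera
c=read_camera('wrist');np.savez('w3.npz',**c)
T=c['pose']@np.load('CT.npy');G=np.array([.5657,-.2712,.1627])
print('grip in tool',(np.linalg.inv(T)@np.r_[G,1])[:3].round(4));delta(G,Rt(-.26,40))
im=c['img'].astype(int);m=((im[...,0]>im[...,2]*2+30)&(im[...,0]>110)).astype('uint8')
n,_,s,ce=cv2.connectedComponentsWithStats(m)
print([(s[i].tolist(),ce[i].round(1).tolist()) for i in range(1,n) if s[i,4]>60])
E
```

```text
grip in tool [-0.0223 -0.0055  0.0065]
d mm [-21.7  -3.2   5.5] rv deg [-0.95  3.08 -0.11] t 2.4 tcp [ 0.5784 -0.278   0.18  ] F [-0.02 -0.87 -0.41] w 0.996 0.0
[([198, 23, 15, 17, 169], [205.2, 30.8]), ([119, 35, 61, 41, 1098], [152.0, 56.0]), ([182, 38, 15, 18, 185], [189.3, 46.6]), ([94, 69, 24, 20, 235], [106.7, 78.7]), ([298, 121, 48, 46, 1749], [321.4, 143.5]), ([441, 174, 56, 64, 1393], [468.4, 206.0]), ([28, 189, 8, 28, 181], [31.6, 203.2]), ([293, 248, 40, 36, 1247], [314.0, 266.5]), ([294, 295, 34, 33, 1062], [310.9, 311.3])]
```

Call:
arm_command(commands=[0,0,0,0,0,0,1])

```text
t: 2.5
eef_pos: [0.5787, -0.2773, 0.1804]
tool_rot: [0.033, 0.941, -0.121, 0.315]
contact_force: [0.1, 0.4, 0.0]
gripper_width: 0.996
grasp_force: 0.0
```

```bash
python3 - <<'E'
from h import *
from station import get_obs
print(get_obs()['q'].round(3));G=np.array([.5657,-.2712,.1627]);delta(G,Rt(-.26,40))
E
```

```text
[ 0.207  0.281  0.228  2.191 -1.365  0.17  -0.114]
d mm [-21.9  -2.4   5.7] rv deg [-0.98  3.05 -0.07] t 2.5 tcp [ 0.5787 -0.2773  0.1804] F [0.15 0.39 0.05] w 0.996 0.0
```

```bash
python3 - <<'E'
from h import *
G=np.array([.5657,-.2712,.1627]);Rg=Rt(-.26,26)
delta(G+Rg[:,2]*(.019-.004-.09),Rg)
E
```

```text
d mm [ -7.7  -3.7 -67.9] rv deg [ -0.99 -10.95   0.05] t 2.5 tcp [ 0.5787 -0.2773  0.1804] F [0.15 0.39 0.05] w 0.996 0.0
```

Call:
arm_command(commands=[0,0,-0.03,0,-2,0,1,-0.004,-0.004,-0.055,-1,-8,0,1,-0.008,-0.004,-0.068,-1,-11,0,1,-0.008,-0.004,-0.068,-1,-11,0,1,-0.008,-0.004,-0.068,-1,-11,0,1])

```text
t: 3.0
eef_pos: [0.5355, -0.2614, 0.232]
tool_rot: [0.03, 0.966, -0.124, 0.224]
contact_force: [0.5, 0.7, 0.1]
gripper_width: 1.0
grasp_force: 0.0
```

```bash
cat > chk.py <<'E'
from h import *
from station import read_camera,get_obs
import sys
def look(G,Rg,n,k):
    c=read_camera('wrist');np.savez(n+'.npz',**c)
    T=c['pose']@np.load('CT.npy');print('q',get_obs()['q'].round(3))
    p=G+Rg[:,2]*k;print('cam-based d',((np.linalg.inv(T)@np.r_[p,1])[:3]*1000).round(1),R.from_matrix(T[:3,:3].T@Rg).as_rotvec(degrees=True).round(2));delta(p,Rg)
    return c
E
python3 - <<'E'
from chk import *
look(np.array([.5657,-.2712,.1627]),Rt(-.26,26),'w4',.015-.09)
E
```

```text
q [-0.342  0.188  0.822  2.135 -0.498  0.471 -0.986]
cam-based d [-2.3 -0.2  2.2] [-0.   -0.1   0.23]
d mm [-1.6  2.8  0. ] rv deg [-0.16 -0.16  0.29] t 3.05 tcp [ 0.536  -0.2604  0.2308] F [ 0.15  0.23 -0.15] w 0.999 0.0
```

```bash
python3 - <<'E'
from h import *
c=dict(np.load('w4.npz'));im=c['img'].astype(int);m=((im[...,0]>im[...,2]*2+30)&(im[...,0]>110)).astype('uint8')
n,_,s,ce=cv2.connectedComponentsWithStats(m)
print([(s[i].tolist(),ce[i].round(1).tolist()) for i in range(1,n) if s[i,4]>100])
cv2.imwrite('pics/w4.png',cv2.resize(c['img'][120:320,220:420,::-1],None,fx=3,fy=3,interpolation=cv2.INTER_CUBIC))
E
```

```text
[([177, 0, 16, 23, 227], [184.4, 10.4]), ([194, 3, 14, 14, 112], [201.0, 8.7]), ([133, 6, 44, 31, 586], [157.7, 21.6]), ([304, 79, 41, 37, 1222], [323.9, 96.8]), ([0, 90, 24, 28, 333], [10.5, 101.8]), ([427, 127, 48, 55, 1043], [450.6, 154.3]), ([57, 149, 8, 27, 172], [60.0, 162.3]), ([310, 185, 28, 25, 630], [323.5, 197.6]), ([312, 217, 24, 24, 566], [323.4, 228.4])]
```

View pics/w4.png

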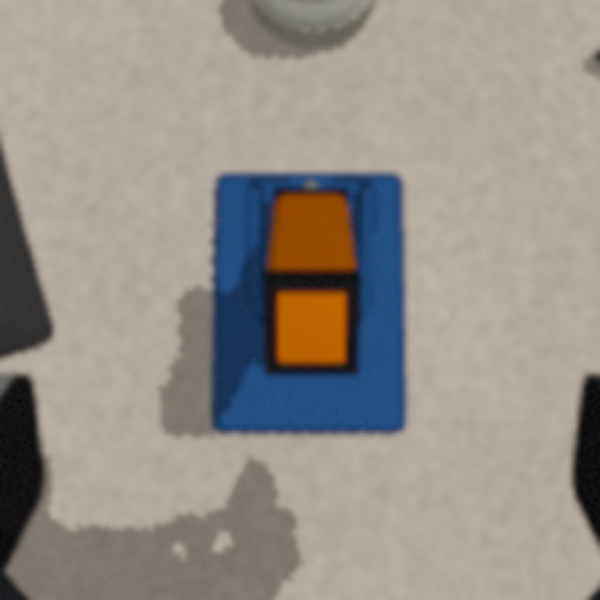

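The crop shows the handle centred and aligned: end face at (313,327), foot saddle straight beyond it. I'll advance and grip.

Call:
arm_command(commands=[-0.002,0,0.025,0,0,0.2,1,-0.002,0,0.055,0,0,0.2,1,-0.002,0,0.08,0,0,0.2,1,-0.002,0,0.091,0,0,0.2,1,-0.002,0,0.091,0,0,0.2,1,-0.002,0,0.091,0,0,0.2,1])

```text
t: 3.65
eef_pos: [0.5703, -0.2722, 0.1461]
tool_rot: [0.029, 0.966, -0.128, 0.222]
contact_force: [0.2, 0.2, 0.6]
gripper_width: 0.998
grasp_force: 0.0
```

```bash
python3 - <<'E'
from chk import *
c=look(np.array([.5657,-.2712,.1627]),Rt(-.26,26),'w5',.015)
im=c['img'].astype(int);m=((im[...,0]>im[...,2]*2+30)&(im[...,0]>110)).astype('uint8')
n,_,s,ce=cv2.connectedComponentsWithStats(m)
print([(s[i].tolist(),ce[i].round(1).tolist()) for i in range(1,n) if s[i,4]>100])
E
```

```text
q [-0.077  0.377  0.549  2.119 -0.837  0.344 -0.69 ]
cam-based d [ 2.6 -1.6 -0.9] [-0.02  0.08 -0.23]
d mm [ 2.4  0.3 -1.5] rv deg [-0.01  0.04 -0.18] t 3.7 tcp [ 0.5707 -0.2722  0.1468] F [ 0.42  0.51 -0.26] w 0.999 0.0
[([93, 0, 50, 21, 611], [116.0, 7.7]), ([64, 19, 29, 27, 442], [76.6, 30.7]), ([295, 60, 55, 50, 2158], [322.5, 84.1]), ([454, 124, 59, 70, 1614], [483.1, 158.7]), ([5, 159, 7, 32, 208], [7.9, 174.4]), ([295, 213, 52, 60, 2633], [320.8, 244.6]), ([300, 289, 42, 36, 1460], [320.5, 306.1])]
```

Call:
arm_command(commands=[0.002,-0.001,0,0,0,0,0.6,0.002,-0.001,0,0,0,0,0.2,0.002,-0.001,0,0,0,0,0,0.002,-0.001,0,0,0,0,0,0.002,-0.001,0,0,0,0,0,0.002,-0.001,0,0,0,0,0,0.002,-0.001,0,0,0,0,0], force=100)

```text
t: 4.4
eef_pos: [0.5733, -0.2709, 0.1479]
tool_rot: [0.029, 0.966, -0.127, 0.223]
contact_force: [-2.6, 1.5, 6.4]
gripper_width: 0.222
grasp_force: 97.3
```

```bash
python3 - <<'E'
from chk import *
c=look(np.array([.5657,-.2712,.1627]),Rt(-.26,26),'w6',.015)
E
```

```text
q [-0.085  0.379  0.555  2.115 -0.832  0.348 -0.698]
cam-based d [-0.4  0.3 -0.4] [-0.04  0.04 -0.11]
d mm [-0.1  2.2 -1.4] rv deg [-0.04  0.05 -0.09] t 4.45 tcp [ 0.5733 -0.2709  0.148 ] F [-2.91  2.11  6.08] w 0.223 97.3
```

Call:
arm_command(commands=[0.0044,0,-0.009,0,0,0,0,0.0132,0,-0.027,0,0,0,0,0.0263,0,-0.0539,0,0,0,0,0.0395,0,-0.0809,0,0,0,0,0.0439,0,-0.0899,0,0,0,0,0.0439,0,-0.0899,0,0,0,0])

```text
t: 5.05
eef_pos: [0.5742, -0.271, 0.2488]
tool_rot: [0.029, 0.966, -0.127, 0.224]
contact_force: [-1.1, 0.2, -1.6]
gripper_width: 0.218
grasp_force: 97.7
```

```bash
python3 - <<'E'
from chk import *
c=look(np.array([.5657,-.2712,.2627]),Rt(-.26,26),'w7',.015)
s=read_camera('scene')['img'];d=read_camera('side')['img']
a=cv2.resize(s[150:300,230:430,::-1],(400,300),interpolation=2);b=cv2.resize(d[90:240,190:390,::-1],(400,300),interpolation=2)
cv2.imwrite('pics/lift.png',np.vstack([np.hstack([a,b]),cv2.resize(c['img'][:,:,::-1],(480,300)).copy() if 0 else np.hstack([cv2.resize(c['img'][:,:,::-1],(480,300)),np.zeros((300,320,3),np.uint8)])]))
E
```

```text
q [-0.339  0.252  0.838  2.037 -0.536  0.541 -0.981]
cam-based d [-1.6  0.5 -0.1] [-0.05 -0.07 -0.07]
d mm [ 0.2  2.7 -2.1] rv deg [-0.06  0.08 -0.04] t 5.1 tcp [ 0.5734 -0.2704  0.2472] F [-0.39 -0.1  -2.5 ] w 0.217 97.7
```

View pics/lift.png

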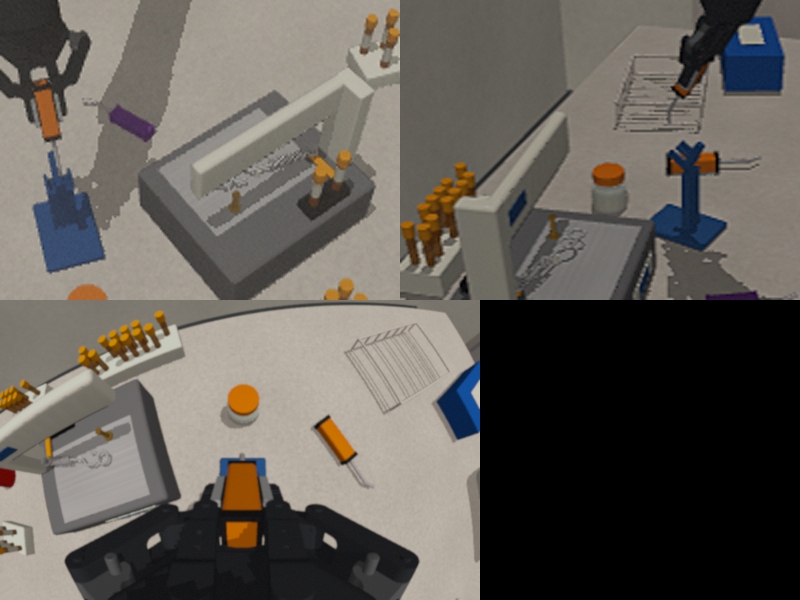

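The puller has lifted out of the cradle cleanly: handle between the fingers at wrist (242,520 of the montage), tip just visible at (240,457). The loop shows at about (100,458). Next I'll hover above the loop.

```bash
cat >> chk.py <<'E'
def tool_for(origin,yaw,tilt=26):   # TCP for puller origin (upright puller, yaw)
    Rg=Rt(yaw,tilt);h=np.array([np.cos(yaw),np.sin(yaw),0])
    return np.array(origin)-.0375*h+[0,0,.083]+Rg[:,2]*.015,Rg
E
python3 - <<'E'
from chk import *
p,Rg=tool_for([.668,-.076,.145],.087);print(p);delta(p,Rg)
E
```

```text
[ 0.63719253 -0.07868703  0.21451809]
d mm [  -2.  -201.8   34.1] rv deg [  8.64   0.21 -17.95] t 5.2 tcp [ 0.5726 -0.2703  0.2459] F [ 0.11 -0.29 -0.76] w 0.222 97.7
```

Call:
arm_command(commands=[0,-0.015,0.002,1,0,-2,0,0,-0.05,0.006,3,0,-6,0,-0.001,-0.09,0.014,5,0,-10,0,-0.001,-0.13,0.021,7,0,-14,0,-0.002,-0.165,0.028,8,0,-17,0,-0.002,-0.19,0.032,8.6,0.2,-18,0,-0.002,-0.202,0.034,8.6,0.2,-18,0,-0.002,-0.202,0.034,8.6,0.2,-18,0])

```text
t: 6.0
eef_pos: [0.6383, -0.0776, 0.2156]
tool_rot: [-0.009, 0.973, 0.044, 0.225]
contact_force: [0.1, 0.3, -1.4]
gripper_width: 0.222
grasp_force: 97.8
```

```bash
python3 - <<'E'
from chk import *
Rg=Rt(.087,26);p,_=tool_for([.668,-.076,.145],.087)
c=look(p,Rg,'w8',0)
s=read_camera('scene')['img'];d=read_camera('side')['img'];np.savez('s8.npz',s=s,d=d)
a=cv2.resize(s[215:275,310:390,::-1],(320,240),interpolation=2);b=cv2.resize(d[155:215,225:305,::-1],(320,240),interpolation=2)
w=cv2.resize(c['img'][100:280,240:400,::-1],(480,540),interpolation=2)
m=np.zeros((540,800,3),np.uint8);m[:,:480]=w;m[:240,480:]=a;m[260:500,480:]=b
cv2.imwrite('pics/hov.png',m)
E
```

```text
q [-0.483  0.29   0.651  2.043 -0.586  0.477 -0.903]
cam-based d [-1.9 -0.1  1.4] [ 0.05 -0.06  0.12]
d mm [-1.3 -0.9  1. ] rv deg [ 0.14 -0.07  0.06] t 6.05 tcp [ 0.638  -0.0795  0.216 ] F [-0.61 -0.62 -1.63] w 0.219 97.8
```

View pics/hov.png

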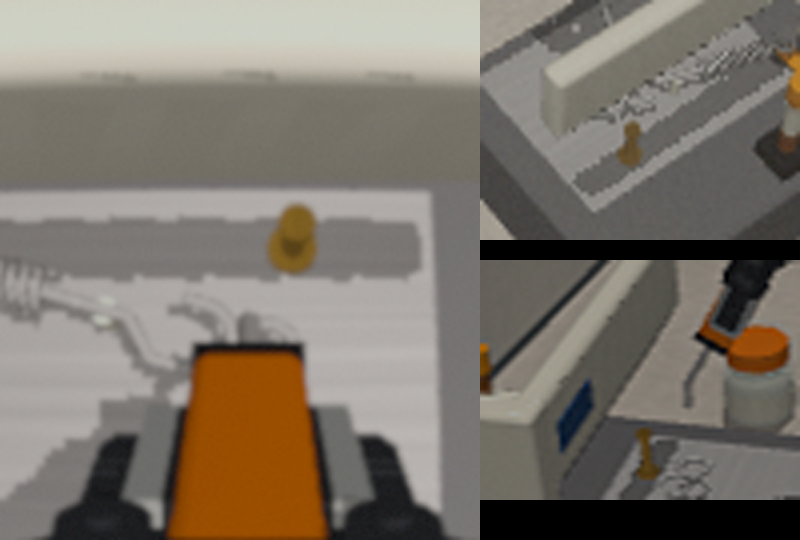

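The montage shows the post cap at wrist (339,173) and the rod tip at about (325,207). The loop is mostly hidden behind the handle at about (331,216). In the side view the tip is at (277,190.8) and the loop at about (278.5,206.8). I'll compare these as vectors relative to the post.

```bash
python3 - <<'E'
from chk import *
st=lambda v,y=.087:np.array([v[0]*np.cos(y)+v[1]*np.sin(y),-v[0]*np.sin(y)+v[1]*np.cos(y)])*1000
for n,pc,ey,hk in (('w1',(128,139),(129,169.5),(112,174)),('w7',(132,173),(133,211),(112,213))):
    c=dict(np.load(n+'.npz'));p=wz(c,pc,.119)[:2];e=wz(c,ey,.102)[:2];print(n,'post',p,'eye-post (st frame mm)',st(e-p).round(1),'from root',np.linalg.norm(st(e-p)-[0,134.5]).round(1),'swing',np.arctan2(*(st(e-p)-[0,134.5])*[1,-1]).round(3))
e=onz('side',(278.7,206.8),.102);p=onz('side',D(323,256),.119);print('side',st((e-p)[:2]).round(1))
c=dict(np.load('w8.npz'));p8=wz(c,(339.3,172.7),.119);t8=wz(c,(325,207),.145);print('w8 post',p8,'tip',t8,'tip-post',st((t8-p8)[:2]).round(1))
t=onz('side',(277,190.75),.145);print('side tip',t,st((t-onz('side',D(323,256),.119))[:2]).round(1))
T=c['pose']@np.load('CT.npy');h=np.array([np.cos(.087),np.sin(.087),0])
g=T[:3,3]-T[:3,2]*.015;o=g+.0375*h-[0,0,.083];print('tip by cam pose',o)
# fan: try circle detect of eye in w7
im=dict(np.load('w1.npz'))['img'];g=cv2.cvtColor(im,cv2.COLOR_RGB2GRAY)[155:190,95:145]
print(g[:, 18:48:1][5:28].tolist())
E
```

```text
w1 post [ 0.70280633 -0.08795964] eye-post (st frame mm) [-34.6   8.5] from root 130.7 swing -0.268
w7 post [ 0.70608364 -0.08793364] eye-post (st frame mm) [-36.1  17.7] from root 122.2 swing -0.3
side [-36.1   8.5]
w8 post [ 0.70627134 -0.08585931  0.119     ] tip [ 0.67122949 -0.07640104  0.145     ] tip-post [-34.1  12.5]
side tip [ 0.67443244 -0.08486443  0.145     ] [-31.7  -1.6]
tip by cam pose [ 0.66905651 -0.07598459  0.14709418]
[[107, 108, 108, 109, 108, 109, 107, 107, 107, 107, 107, 108, 111, 114, 120, 123, 130, 138, 140, 143, 148, 153, 155, 155, 154, 155, 154, 154, 154, 154], [108, 108, 107, 109, 109, 109, 108, 108, 110, 112, 114, 118, 125, 131, 136, 140, 145, 148, 148, 146, 149, 153, 154, 155, 154, 154, 154, 155, 155, 154], [118, 119, 118, 120, 121, 120, 115, 112, 119, 128, 131, 135, 142, 145, 147, 148, 149, 150, 148, 144, 145, 150, 155, 155, 155, 155, 154, 155, 154, 154], [135, 138, 139, 140, 143, 141, 133, 125, 133, 144, 148, 149, 149, 147, 144, 142, 143, 146, 148, 144, 141, 146, 153, 156, 156, 154, 155, 155, 155, 156], [140, 142, 141, 141, 145, 147, 145, 139, 141, 15
[... 2139 characters left out ...]
, 128, 141, 144, 150, 153, 155, 155, 151, 138, 122, 116, 130, 147, 155, 156, 157, 156, 156], [135, 137, 141, 147, 152, 156, 158, 159, 153, 141, 122, 115, 129, 145, 153, 155, 155, 154, 151, 142, 124, 117, 126, 144, 154, 157, 157, 157, 157, 156], [149, 150, 154, 156, 157, 158, 155, 153, 147, 130, 114, 111, 125, 144, 150, 148, 146, 146, 139, 128, 120, 126, 141, 153, 157, 158, 157, 156, 157, 155], [156, 157, 156, 158, 157, 155, 148, 139, 128, 117, 112, 113, 121, 135, 141, 134, 129, 128, 124, 121, 127, 144, 153, 157, 157, 156, 156, 155, 155, 155], [154, 155, 150, 149, 151, 148, 133, 122, 119, 120, 125, 125, 124, 127, 126, 119, 117, 120, 122, 127, 138, 150, 156, 156, 156, 155, 154, 154, 154, 153]]
```

Call:
arm_command(commands=[-0.02,0,-0.01,0,0,0,0,-0.0404,0,-0.0197,0,0,0,0,-0.0404,0,-0.0197,0,0,0,0,-0.0404,0,-0.0197,0,0,0,0])

```text
t: 6.55
eef_pos: [0.5933, -0.0847, 0.2169]
tool_rot: [-0.009, 0.973, 0.041, 0.226]
contact_force: [1.3, -0.3, -0.4]
gripper_width: 0.22
grasp_force: 97.8
```

```bash
python3 - <<'E'
from chk import *
p,Rg=tool_for([.6232,-.0799,.145],.087)
c=look(p,Rg,'w9',0)
K=c['camera_matrix'];P=c['pose']
def proj(X):
    v=P[:3,:3].T@(np.array(X)-P[:3,3]);th=np.arctan2(np.hypot(v[0],v[1]),v[2]);s=K[0,0]*th/np.hypot(v[0],v[1]);return np.array([K[0,2]+s*v[0],K[1,2]+s*v[1]])
e=proj([.670,-.076,.102]);print('eye pred px',e,'post pred',proj([.7072,-.0844,.119]))
# rectify: resample the z=.102 plane, 0.5 mm/px, station-aligned axes
x0,y0=.670,-.076;n=140;a=.087
g=np.zeros((n,n,2),np.float32)
for i in range(n):
    for j in range(n):
        sx=(n/2-i)*.0005;sy=(n/2-j)*.0005   # up = station +x, left = +y
        g[i,j]=proj([x0+sx*np.cos(a)-sy*np.sin(a),y0+sx*np.sin(a)+sy*np.cos(a),.102])
rec=cv2.remap(cv2.cvtColor(c['img'],cv2.COLOR_RGB2GRAY),g[...,0],g[...,1],cv2.INTER_CUBIC);cv2.imwrite('pics/rec9.png',rec)
for m in (cv2.HOUGH_GRADIENT,):
  for r in ((13,18),(18,22),(21,27)):
    C=cv2.HoughCircles(cv2.GaussianBlur(rec,(0,0),1.2),m,1,8,param1=60,param2=9,minRadius=r[0],maxRadius=r[1]);print(r,None if C is None else [(np.r_[(n/2-q[1])*.5,(n/2-q[0])*.5,q[2]*.5].round(1)).tolist() for q in C[0][:5]])
b=cv2.resize(rec,(46,46),interpolation=cv2.INTER_AREA)
ch=" .:-=+*#%@";lo,hi=np.percentile(b,[2,98])
print('\n'.join(''.join(ch[int(np.clip((v-lo)/(hi-lo),0,.99)*10)] for v in r) for r in b))
E
```

```text
q [-0.522  0.207  0.685  2.135 -0.531  0.444 -0.926]
cam-based d [-2.1 -3.3  2.8] [ 0.15 -0.21 -0.12]
d mm [-2.4 -1.8  1.6] rv deg [ 0.16 -0.2  -0.04] t 6.6 tcp [ 0.594  -0.0842  0.217 ] F [-0.43  0.81 -1.51] w 0.225 97.8
eye pred px [320.1215882  167.97848079] post pred [332.8734567  124.18659986]
(13, 18) [[27.200000762939453, -11.800000190734863, 7.400000095367432], [-8.199999809265137, 0.800000011920929, 8.199999809265137], [0.20000000298023224, 15.800000190734863, 7.400000095367432], [-0.20000000298023224, -4.199999809265137, 7.5], [-4.199999809265137, -1.7999999523162842, 8.100000381469727]]
(18, 22) [[-6.199999809265137, 1.7999999523162842, 10.199999809265137], [-2.799999952316284, -3.200000047683716, 9.600000381469727], [9.800000190734863, -14.199999809265137, 10.699999809265137]]
(21, 27) [[-3.200000047683716, -1.2000000476837158, 11.5], [-6.800000190734863, 2.200000047683716, 11.5], [-2.799999952316284, 2.799999952316284, 11.399999618530273], [6.800000190734863, 22.200000762939453, 12.600000381469727], [0.800000011920929, -4.199999809265137, 12.600000381469727]]
-----------
[... 1450 characters left out ...]
%%%%#*#%%%%%#+-+*+==+++*#%@@@@@@@@@@@@@@@@
%%%@%@@@@%@@@@@@%*=-=-----+%@@@@@@@@@@@@@@@@@@
@@@@@@@@@@@@@@@@@%*++++++*%@@@@@@@@@@@@@@@@@@@
@@@@@@@@@@@@@@@@@@%%%%@%%@@@@@@@@@@@@@@@@@@@@@
%%%@@@%@@@@@@@@@@@@@@@@@@@@@@@@@@@@@@@@@@@@@@@
%%%%%%%%%%%%%%%%%%%@@@@@@@@@@@@@@@@@@@@@@@@@@@
%%%%%%%%%%%%%%%%%%@@%@@@@@@@@@@@@@@@@@@@@@@@@@
%%@@@@@@@@@@@@@@@@@@@@@@@@@@@@@@@@@@@@@@@@@@@@
@@@@@@@@@@@@@@@@@@@@@@@@@@@@@@@@@@@@@@@@@@@@@@
@@@@@@@@@@@@@@@@@@@@@@@@@@@@@@@@@@@@@@@@@@@@@@
@@@@@@@@@@@@@@@@@@@@@@@@@@@@@@@@@@@@@@@@@@@@@@
@@@@@@@@@@@@@@@@@@@@@@@@@@@@@@@@@@@@@@@@@@@@@@
%%%%@@@@@@@@@@@@@@@@@@@@@@@@@@@@@@@@@@@@@@@@@@
@@@@@@@@@@@@@@@@@@@@@@@%#%@@@@@@@@@@@@@@@@@@@@
@@@@@@@@@@@@@@@@@@@@@@#+=+#@@@@@@@@@@@@@@@@@@@
```

```bash
python3 - <<'E'
from chk import *
c=dict(np.load('w9.npz'));g=cv2.cvtColor(c['img'],cv2.COLOR_RGB2GRAY)
print(g[196:218,312:338].tolist())
im=c['img'].astype(int);m=(im[...,0]>im[...,2]*1.8)&(im[...,0]>70);ys,xs=np.nonzero(m[105:160,310:355]);print('post',xs.min()+310,xs.max()+310,ys.min()+105,ys.max()+105,[(y+105,int(xs[ys==y].min()+310),int(xs[ys==y].max()+310)) for y in range(ys.min(),ys.min()+14)])
P=c['pose'];T=P@np.load('CT.npy');q=T[:3,3]-T[:3,2]*.015;h=np.array([np.cos(.087),np.sin(.087),0]);o=q+.0375*h-[0,0,.083];print('tip by kin',o)
E
```

```text
[[185, 186, 185, 185, 185, 185, 186, 186, 185, 186, 186, 186, 185, 187, 186, 186, 186, 187, 186, 186, 186, 186, 186, 186, 186, 186], [185, 185, 185, 185, 185, 186, 185, 186, 185, 186, 186, 186, 187, 186, 187, 186, 186, 186, 186, 186, 186, 186, 187, 187, 188, 187], [184, 184, 184, 184, 184, 184, 184, 185, 184, 185, 184, 185, 186, 185, 186, 185, 185, 185, 186, 186, 186, 185, 186, 186, 185, 185], [182, 182, 183, 182, 182, 182, 183, 182, 183, 183, 183, 183, 183, 183, 183, 183, 184, 184, 184, 184, 185, 184, 184, 184, 184, 184], [180, 181, 180, 181, 181, 181, 181, 182, 182, 182, 182, 182, 181, 183, 181, 182, 182, 181, 182, 183, 183, 182, 182, 182, 183, 182], [179, 180, 181, 180, 181, 181, 181, 180, 181, 180, 181, 181, 181, 181, 181, 181, 182, 181, 181, 181, 182, 181, 181, 182, 181, 181], [181, 180, 181, 181, 181, 181, 181, 181, 180, 177, 176, 177, 180, 180, 181, 181, 182, 182, 181, 181, 182, 182, 181, 181, 181, 183], [181, 181, 181, 182, 182, 183, 182, 179, 174, 167, 163, 168, 172, 175, 180, 181, 182, 182, 182, 182, 182, 183, 182, 182, 183, 182], [183, 182, 181, 182, 181, 181, 180, 173, 16
[... 1323 characters left out ...]
8, 70, 70, 74, 87, 97, 106, 107, 107, 107, 107, 107, 107, 107, 106, 108], [42, 41, 41, 41, 42, 43, 36, 28, 24, 28, 31, 29, 29, 31, 34, 40, 43, 43, 42, 40, 43, 40, 41, 42, 41, 42], [29, 33, 29, 31, 31, 31, 35, 32, 29, 33, 33, 30, 30, 31, 31, 29, 33, 32, 30, 29, 31, 31, 30, 29, 26, 24], [54, 55, 55, 56, 55, 55, 57, 57, 57, 57, 55, 57, 56, 57, 54, 55, 56, 56, 57, 55, 57, 57, 56, 57, 47, 42]]
post 326 340 122 146 [(122, 331, 336), (123, 330, 337), (124, 330, 338), (125, 330, 338), (126, 330, 338), (127, 330, 338), (128, 330, 338), (129, 330, 338), (130, 330, 337), (131, 330, 337), (132, 330, 336), (133, 329, 336), (134, 328, 337), (135, 327, 338)]
tip by kin [ 0.62408096 -0.08305869  0.14846649]
```

```bash
python3 - <<'E'
from chk import *
c=dict(np.load('w9.npz'));print(c['pose'][:3,3])
for z in (.1455,.1485):print('tip',wz(c,(322.3,207),z))
print('post',wz(c,(334,126),.119))
E
```

```text
[ 0.58697025 -0.08450803  0.37407094]
tip [ 0.62648304 -0.08159694  0.1455    ]
tip [ 0.62596444 -0.08163515  0.1485    ]
post [ 0.70547827 -0.08554134  0.119     ]
```

Call:
arm_command(commands=[0.018,0,0.009,0,0,0,0,0.0368,0,0.018,0,0,0,0,0.0368,0,0.018,0,0,0,0,0.0237,0,0.045,0,0,0,0,0.0193,0,0.054,0,0,0,0,0.0193,0,0.054,0,0,0,0,0.0193,0,0.054,0,0,0,0])

```text
t: 7.3
eef_pos: [0.6345, -0.0804, 0.1767]
tool_rot: [-0.009, 0.973, 0.042, 0.226]
contact_force: [-0.3, 0.1, -0.1]
gripper_width: 0.219
grasp_force: 97.8
```

```bash
cat >> chk.py <<'E'
def tip():
    c=read_camera('wrist');T=c['pose']@np.load('CT.npy');h=np.array([np.cos(.087),np.sin(.087),0]);o=T[:3,3]-T[:3,2]*.015+.0375*h-[0,0,.083]
    w=wz(c,(322.3,207),o[2]);ob=get_obs();print('tip kin',o.round(4),'tip vis',w.round(4),'F',ob['contact_force'].round(2),'t',ob['t'],'q',ob['q'].round(2));return c
E
python3 -c "
from chk import *
c=tip();np.savez('w10.npz',**c);p,Rg=tool_for([.6667,-.0778,.0935],.087);delta(p,Rg)"
```

```text
tip kin [ 0.6653 -0.0788  0.1083] tip vis [ 0.6671 -0.0774  0.1083] F [ 0.13  0.47 -0.67] t 7.35 q [-0.4   0.34  0.56  2.08 -0.7   0.4  -0.79]
d mm [-5.3  0.2 13.2] rv deg [ 0.14 -0.18  0.02] t 7.35 tcp [ 0.6348 -0.0803  0.1772] F [ 0.13  0.47 -0.67] w 0.22 97.8
```

Call:
arm_command(commands=[-0.003,0,0.0063,0,0,0,0,-0.0061,0,0.0126,0,0,0,0,-0.0061,0,0.0126,0,0,0,0,-0.0061,0,0.0126,0,0,0,0])

```text
t: 7.75
eef_pos: [0.6343, -0.0799, 0.1621]
tool_rot: [-0.009, 0.973, 0.042, 0.226]
contact_force: [-0.5, 0.6, -0.4]
gripper_width: 0.228
grasp_force: 97.8
```

```bash
python3 -c "
from chk import *
c=tip();np.savez('w11.npz',**c);np.savez('s11.npz',d=read_camera('side')['img'],s=read_camera('scene')['img'])
F=get_obs();print(F['torque'].round(2))"
```

```text
tip kin [ 0.665  -0.0783  0.0936] tip vis [ 0.6668 -0.0768  0.0936] F [-0.4  -0.19 -1.33] t 7.8 q [-0.36  0.36  0.52  2.09 -0.74  0.37 -0.75]
[-0.02  0.54 -0.  ]
```

Call:
arm_command(commands=[-0.002,0.007,-0.001,0,0,0,0,-0.004,0.0143,-0.0019,0,0,0,0,-0.004,0.0143,-0.0019,0,0,0,0,-0.004,0.0143,-0.0019,0,0,0,0])

```text
t: 8.3
eef_pos: [0.6313, -0.0945, 0.1624]
tool_rot: [-0.009, 0.973, 0.042, 0.226]
contact_force: [1.2, 1.6, -0.2]
gripper_width: 0.222
grasp_force: 97.8
```

```bash
python3 -c "
from chk import *
c=tip();np.savez('w12.npz',**c);np.savez('s12.npz',d=read_camera('side')['img'])
F=get_obs();print(F['torque'].round(2),F['contact_force'].round(2))"
```

```text
tip kin [ 0.662  -0.0929  0.0939] tip vis [ 0.6638 -0.0914  0.0939] F [-0.34  2.36 -1.71] t 8.35 q [-0.32  0.35  0.5   2.09 -0.75  0.38 -0.71]
[0.46 0.44 0.28] [ 0.78  1.56 -0.74]
```

Call:
arm_command(commands=[-0.002,0.008,-0.001,0,0,0,0,-0.0046,0.0165,-0.0022,0,0,0,0,-0.007,0.025,-0.0033,0,0,0,0,-0.0091,0.033,-0.0044,0,0,0,0,-0.0091,0.033,-0.0044,0,0,0,0,-0.0091,0.033,-0.0044,0,0,0,0])

```text
t: 9.0
eef_pos: [0.624, -0.128, 0.1622]
tool_rot: [-0.009, 0.973, 0.042, 0.226]
contact_force: [1.2, 5.4, -0.3]
gripper_width: 0.22
grasp_force: 97.9
```

```bash
cat >> chk.py <<'E'
POST=np.array([.7072,-.0855]);YAW=.087
def rel(o):
    v=o[:2]-POST;x=v[0]*np.cos(YAW)+v[1]*np.sin(YAW);y=-v[0]*np.sin(YAW)+v[1]*np.cos(YAW)
    r=np.hypot(x,y-.1345);print('tip rel post st mm',round(x*1e3,1),round(y*1e3,1),'radius',round(r*1e3,1),'swing',round(float(np.arctan2(x,.1345-y)),3))
E
python3 -c "
from chk import *
c=tip();np.savez('w13.npz',**c)
T=c['pose']@np.load('CT.npy')
rel(wz(c,(322.3,207),.094))
F=get_obs();print(F['torque'].round(2),F['contact_force'].round(2))
im=c['img'].astype(int);m=(im[...,0]>im[...,2]*1.8)&(im[...,0]>70);m[:90]=0;m[215:]=0;n,_,s,ce=cv2.connectedComponentsWithStats(m.astype('uint8'));print([(s[i].tolist(),ce[i].round(1).tolist()) for i in range(1,n) if s[i,4]>60])
"
```

```text
tip kin [ 0.6547 -0.1264  0.0937] tip vis [ 0.6565 -0.1249  0.0937] F [0.94 4.65 0.27] t 9.05 q [-0.23  0.35  0.48  2.09 -0.78  0.4  -0.62]
tip rel post st mm -54.0 -34.8 radius 177.7 swing -0.309
[1.34 0.26 0.66] [0.94 4.65 0.27]
[([128, 105, 19, 37, 419], [136.9, 121.4]), ([0, 110, 51, 49, 1436], [22.1, 136.7]), ([267, 122, 21, 32, 418], [276.6, 138.4]), ([488, 147, 45, 51, 1795], [510.1, 172.4])]
```

Call:
arm_command(commands=[0.0055,0.0018,0.0027,0,0,0,0,0.0114,0.0035,0.0056,0,0,0,0,0.0178,0.005,0.0087,0,0,0,0,0.0239,0.0062,0.0117,0,0,0,0,0.0303,0.007,0.0148,0,0,0,0,0.0367,0.0078,0.0179,0,0,0,0,0.0367,0.0078,0.0179,0,0,0,0])

```text
t: 9.75
eef_pos: [0.6662, -0.1314, 0.1621]
tool_rot: [-0.009, 0.973, 0.043, 0.226]
contact_force: [-0.5, 4.9, -0.4]
gripper_width: 0.222
grasp_force: 97.9
```

```bash
cat >> chk.py <<'E'
def st8(n):
    c=tip();np.savez(n+'.npz',**c);v=wz(c,(322.3,207),.094);rel(v)
    ob=get_obs();print('torque',ob['torque'].round(2),'F2',ob['contact_force'].round(2))
    im=c['img'].astype(int);m=(im[...,0]>im[...,2]*1.8)&(im[...,0]>70);m[:90]=0;m[215:]=0;k,_,s,ce=cv2.connectedComponentsWithStats(m.astype('uint8'))
    for i in range(1,k):
        if 60<s[i,4]<900 and 150<ce[i][0]<480:
            x,y,w,h,_=s[i];r=[(int(np.nonzero(m[q,x:x+w])[0].min()+x),int(np.nonzero(m[q,x:x+w])[0].max()+x)) for q in range(y,y+5)]
            u=np.mean(r[3]);p=wz(c,(u,y+4),.119);d=(v-p)[:2];print('post?',s[i].tolist(),p.round(4),'tip-post st',round((d[0]*np.cos(YAW)+d[1]*np.sin(YAW))*1e3,1),round((-d[0]*np.sin(YAW)+d[1]*np.cos(YAW))*1e3,1))
E
python3 -c "
from chk import *
st8('w14')"
```

```text
tip kin [ 0.697  -0.1298  0.0937] tip vis [ 0.6987 -0.1282  0.0937] F [ 0.42  5.24 -0.34] t 9.8 q [-0.23  0.42  0.48  1.99 -0.78  0.43 -0.64]
tip rel post st mm -12.2 -41.8 radius 176.7 swing -0.069
torque [1.29 0.44 0.65] F2 [ 0.42  5.24 -0.34]
post? [253, 179, 25, 26, 427] [ 0.707  -0.0855  0.119 ] tip-post st -12.0 -41.8
```

Call:
arm_command(commands=[0.0054,0.001,0.0026,0,0,0,0,0.0108,0.0015,0.0053,0,0,0,0,0.0108,0.0015,0.0053,0,0,0,0,0.0108,0.0015,0.0053,0,0,0,0])

```text
t: 10.2
eef_pos: [0.6775, -0.1315, 0.1618]
tool_rot: [-0.01, 0.973, 0.043, 0.225]
contact_force: [-1.0, 5.6, -0.3]
gripper_width: 0.224
grasp_force: 98.1
```

```bash
python3 -c "
from chk import *
st8('w15')"
```

```text
tip kin [ 0.7083 -0.13    0.0934] tip vis [ 0.7099 -0.1283  0.0934] F [-0.65  5.7  -0.49] t 10.25 q [-0.23  0.44  0.48  1.97 -0.78  0.45 -0.65]
tip rel post st mm -1.2 -42.9 radius 177.4 swing -0.006
torque [1.46 0.59 0.71] F2 [-0.65  5.7  -0.49]
post? [251, 196, 25, 19, 337] [ 0.7064 -0.0862  0.119 ] tip-post st -0.3 -42.2
```

Call:
arm_command(commands=[0,-0.004,0,0,0,0,0,0,-0.009,0,0,0,0,0,0,-0.014,0,0,0,0,0,0,-0.019,0,0,0,0,0,0,-0.024,0,0,0,0,0,0,-0.024,0,0,0,0,0,0,-0.024,0,0,0,0,0])

```text
t: 10.95
eef_pos: [0.6756, -0.1099, 0.1626]
tool_rot: [-0.008, 0.973, 0.042, 0.226]
contact_force: [0.7, 1.3, -0.7]
gripper_width: 0.223
grasp_force: 98.0
```

```bash
python3 -c "
from chk import *
st8('w16')"
```

```text
tip kin [ 0.7063 -0.1083  0.0941] tip vis [ 0.7082 -0.107   0.0941] F [ 0.37  1.21 -1.37] t 11.0 q [-0.28  0.43  0.5   1.99 -0.77  0.43 -0.7 ]
tip rel post st mm -0.9 -21.5 radius 156.0 swing -0.006
torque [0.29 0.54 0.19] F2 [ 0.37  1.21 -1.37]
post? [143, 90, 33, 19, 492] [0.7859 0.0368 0.119 ] tip-post st -89.9 -136.4
post? [283, 196, 15, 19, 253] [ 0.7067 -0.0855  0.119 ] tip-post st -0.4 -21.5
```

Call:
arm_command(commands=[0,-0.003,0,0,0,0,0,0,-0.006,0,0,0,0,0,0,-0.006,0,0,0,0,0,0,-0.006,0,0,0,0,0])

```text
t: 11.4
eef_pos: [0.6749, -0.1031, 0.1623]
tool_rot: [-0.009, 0.973, 0.043, 0.226]
contact_force: [0.3, -0.1, -1.3]
gripper_width: 0.221
grasp_force: 98.0
```

```bash
python3 -c "
from chk import *
st8('w17')"
```

```text
tip kin [ 0.7057 -0.1015  0.0939] tip vis [ 0.7075 -0.1001  0.0939] F [-0.08 -0.27 -0.52] t 11.45 q [-0.3   0.42  0.5   1.99 -0.77  0.42 -0.71]
tip rel post st mm -1.0 -14.5 radius 149.0 swing -0.007
torque [-0.03  0.55  0.03] F2 [-0.08 -0.27 -0.52]
post? [152, 90, 33, 17, 464] [0.7846 0.0339 0.119 ] tip-post st -88.5 -126.7
post? [293, 196, 16, 19, 255] [ 0.7065 -0.0853  0.119 ] tip-post st -0.4 -14.8
```

Call:
arm_command(commands=[0,0,0,0,0,0,0,0.0044,0,-0.009,0,0,0,0,0.0088,0,-0.018,0,0,0,0,0.0132,0,-0.027,0,0,0,0,-0.014,0,-0.04,0,0,0,0,-0.04,0,-0.055,0,0,0,0,-0.05,0,-0.075,0,0,0,0,-0.05,0,-0.075,0,0,0,0])

```text
t: 12.25
eef_pos: [0.5961, -0.1107, 0.2096]
tool_rot: [-0.009, 0.973, 0.041, 0.227]
contact_force: [0.5, -0.2, -0.9]
gripper_width: 0.22
grasp_force: 98.2
```

```bash
python3 - <<'E'
from chk import *
c=tip();np.savez('w18.npz',**c);K=c['camera_matrix'];P=c['pose']
def proj(X):
    v=P[:3,:3].T@(np.array(X)-P[:3,3]);r=np.hypot(v[0],v[1]);s=K[0,0]*np.arctan2(r,v[2])/r;return K[0,2]+s*v[0],K[1,2]+s*v[1]
x0,y0=.7067,-.0855;n=46;a=.087;g=np.zeros((n,n,2),np.float32)
for i in range(n):
    for j in range(n):
        sx=(n/2-i)*.0015;sy=(n/2-j)*.0015;g[i,j]=proj([x0+sx*np.cos(a)-sy*np.sin(a),y0+sx*np.sin(a)+sy*np.cos(a),.102])
b=cv2.remap(cv2.cvtColor(c['img'],cv2.COLOR_RGB2GRAY),g[...,0],g[...,1],cv2.INTER_CUBIC)
ch=" .:-=+*#%@";lo,hi=np.percentile(b,[2,98])
print('\n'.join(''.join(ch[int(np.clip((v-lo)/(hi-lo),0,.99)*10)] for v in r) for r in b.astype(float)))
# return: above cradle
p,Rg=tool_for([.5657+.0362,-.2712-.0096,.1797],-.26);delta(p,Rg)
E
```

```text
tip kin [ 0.6269 -0.1091  0.1412] tip vis [ 0.6288 -0.1076  0.1412] F [ 1.09 -0.17 -0.45] t 12.3 q [-0.42  0.23  0.64  2.12 -0.61  0.45 -0.81]
:.:.::::::::::::::::::::::::::.:::::::::::::::
::.::::::::.::::::::::::::::::.:::::::::::::::
::::::::::::::::::::::::::::::::::::::::::::::
::::::::::::::::::::::::::::::::::::::::::::::
::::::::::::.:::::::::::::.:::::::::::::::::::
.:::::::::::::::::::::::::::::::::::::::::::::
::::::::::::::::::::::::::::::::::::::::::::::
.:::::::::::::::::::::::::::::::::::::::::::::
.::::::::::::::::::.::::::::::::::::::::::::::
:::::::::::::::::::.::::::::::::::::::::::::::
.:::::::::::::::::::::::::::::::::::::::::::::
::::::::::::::::::::::::::::::::::::::::::::::
::::::::::::::::::::::::::::::::::::::::::::::
.:::::::::::::::::::::::::::::::::::::::::::::
:::::::::::::::::::::....:::::::::::::::::::::
===========-=-=-=--:..  .:--========-=========
%%%%%%%%%%%%%%%%###=.    -*#%%%%%%%%#%%%%%%%%%
@@@@@@@@@@@@@@@@%#*-     :#@@@@@@@%@@@@@@@@@@@
@@@@@@@@@@@@@@@#+=-.     .*@@@%#*++*#%%@@@@@@@
@@@@@@@@@@@@@@@#--:       +@@#+=----==*%@@@@@@
@@@@@@@@@@@@@@@%+
[... 628 characters left out ...]
*+==--------
**====#%=--+***=:::::--=++----=*=---=*#*******
@@####%@*--*%%%+------+#%%*=--+%+--=*%@@@@@@@@
@@@@@@@@%+-=++++-----=#@@@%*+==+=-*%@@@@@@@@@@
@@@@@@@@@%+---=*#****%@@@@@@%+-=+*%@@@@@@@@@@@
@@@@@@@@@@#***#%@@@@@@@@@@@@@%#%@@@@@@@@@@@@@@
@@@@@@@@@@@@@@@@@@@@@@@@@@@@@@@@@@@@@@@@@@@@@@
@@@@@@@@@@@@@@@@@@@@@@@@@@@@@@@@@@@@@@@@@@@@@@
@@@@@@@@@@@@@@@@@@@@@@@@@@@@@@@@@@@@@@@@@@@@@@
@@@@@@@@@@@@@@@@@@@@@@@@@@@@@@@@@@@@@@@@@@@@@@
@@@@@@@@@@@@@@@@@@@@@@@@@@@@@@@@@@@@@@@@@@@@@@
@@@@@@@@@@@@@@@@@@@@@@@@@@@@@@@@@@@@@@@@@@@@@@
@@@@@@@@@@@@@@@@@@@@@@@@@@@@@@@@@@@@@@@@@@@@@@
d mm [-17.9 160.2 -52.9] rv deg [-8.66 -0.29 17.85] t 12.3 tcp [ 0.5975 -0.1099  0.2094] F [ 1.09 -0.17 -0.45] w 0.222 98.2
```

Rectified, the wrist view shows the loop about 15 mm beyond the post, so the spring is hooked. I'll take the puller back to the cradle.

Call:
arm_command(commands=[-0.002,0.012,-0.01,-1,0,2,0,-0.006,0.045,-0.022,-3,0,6,0,-0.01,0.08,-0.034,-5,-0.1,10,0,-0.014,0.115,-0.044,-7,-0.2,14,0,-0.017,0.145,-0.05,-8.2,-0.3,17,0,-0.018,0.16,-0.053,-8.7,-0.3,17.9,0,-0.018,0.16,-0.053,-8.7,-0.3,17.9,0,-0.018,0.16,-0.053,-8.7,-0.3,17.9,0])

```text
t: 13.1
eef_pos: [0.5723, -0.2712, 0.2471]
tool_rot: [0.03, 0.967, -0.125, 0.221]
contact_force: [0.3, -0.3, -0.4]
gripper_width: 0.219
grasp_force: 98.1
```

```bash
cat >> chk.py <<'E'
def cmp6(n):
    c=read_camera('wrist');np.savez(n+'.npz',**c);a=dict(np.load('w6.npz'));T6=a['pose']@np.load('CT.npy');T=c['pose']@np.load('CT.npy')
    print('seat-pose minus now, world mm',((T6-T)[:3,3]*1e3).round(1),'in tool',(T[:3,:3].T@(T6-T)[:3,3]*1e3).round(1),'rot',R.from_matrix(T[:3,:3].T@T6[:3,:3]).as_rotvec(degrees=True).round(2))
    g=cv2.cvtColor(c['img'],cv2.COLOR_RGB2GRAY).astype(int);o=get_obs();print('F',o['contact_force'].round(2),'t',o['t'])
    for r in (207,210): 
        for nn,q in (('now',g),('w9',cv2.cvtColor(dict(np.load('w9.npz'))['img'],cv2.COLOR_RGB2GRAY).astype(int)),('w7',cv2.cvtColor(dict(np.load('w7.npz'))['img'],cv2.COLOR_RGB2GRAY).astype(int))): print(nn,r,q[r,314:332].tolist())
E
python3 -c "
from chk import *
cmp6('w19')"
```

```text
seat-pose minus now, world mm [  1.    0.3 -99.2] in tool [-42.3  -0.7  89.7] rot [0.08 0.15 0.21]
F [-0.16  0.41 -0.32] t 13.15
now 207 [154, 151, 151, 149, 140, 117, 105, 108, 115, 119, 120, 123, 133, 146, 152, 154, 154, 154]
w9 207 [182, 182, 181, 180, 168, 138, 114, 119, 125, 128, 131, 137, 154, 171, 180, 183, 183, 182]
w7 207 [181, 180, 179, 174, 162, 132, 110, 110, 115, 120, 120, 129, 150, 167, 176, 178, 178, 176]
now 210 [70, 69, 69, 71, 75, 87, 99, 109, 116, 120, 120, 115, 99, 82, 74, 73, 72, 73]
w9 210 [182, 182, 183, 181, 167, 133, 110, 116, 125, 130, 130, 139, 156, 173, 182, 184, 184, 184]
w7 210 [133, 133, 132, 130, 119, 102, 100, 108, 116, 120, 122, 120, 119, 126, 132, 134, 136, 135]
```

```bash
python3 -c "
from chk import *
for n in ('w6','w7','w8','w9','w13','w15','w17','w18','w19'):
    a=cv2.cvtColor(dict(np.load(n+'.npz'))['img'],cv2.COLOR_RGB2GRAY).astype(int);print(n,'rod',a[199:213,322].tolist(),'edge col315',a[206:220,315].tolist())
"
```

```text
w6 rod [78, 75, 76, 79, 94, 112, 120, 119, 120, 121, 119, 121, 121, 117] edge col315 [76, 76, 73, 74, 73, 72, 72, 60, 37, 24, 29, 54, 74, 88]
w7 rod [175, 175, 174, 171, 157, 135, 119, 116, 115, 116, 116, 116, 116, 114] edge col315 [179, 180, 179, 168, 133, 88, 69, 59, 38, 21, 30, 51, 71, 87]
w8 rod [171, 171, 171, 167, 156, 136, 121, 118, 117, 117, 117, 117, 117, 114] edge col315 [164, 161, 159, 155, 150, 146, 141, 120, 76, 30, 28, 50, 72, 88]
w9 rod [183, 182, 181, 176, 163, 144, 130, 125, 125, 125, 125, 125, 125, 123] edge col315 [180, 182, 183, 183, 182, 182, 179, 159, 106, 41, 31, 56, 78, 92]
w13 rod [171, 157, 141, 132, 129, 125, 125, 124, 125, 125, 124, 123, 122, 114] edge col315 [179, 176, 166, 147, 130, 124, 113, 92, 55, 23, 32, 57, 75, 91]
w15 rod [113, 114, 110, 107, 98, 90, 86, 85, 85, 85, 86, 85, 85, 83] edge col315 [115, 114, 113, 112, 114, 115, 114, 96, 60, 24, 28, 48, 68, 82]
w17 rod [111, 112, 116, 115, 108, 95, 90, 87, 87, 87, 87, 88, 89, 86] edge col315 [112, 114, 117, 117, 118, 119, 116, 101, 62, 24, 28, 50, 70, 84]
w18 rod [180, 180, 178, 174, 163, 143, 128, 124, 124, 124, 124, 124, 125, 121] edge col315 [180, 182, 182, 182, 181, 181, 178, 158, 106, 40, 29, 55, 77, 91]
w19 rod [177, 178, 175, 169, 154, 134, 119, 116, 115, 116, 116, 116, 116, 113] edge col315 [173, 151, 106, 73, 69, 74, 72, 62, 38, 19, 31, 49, 71, 85]
```

Call:
arm_command(commands=[-0.01,0,0.02,0.1,0.15,0.2,0,-0.021,-0.0005,0.045,0.1,0.15,0.2,0,-0.0317,-0.0005,0.067,0.1,0.15,0.2,0,-0.0317,-0.0005,0.067,0.1,0.15,0.2,0,-0.0317,-0.0005,0.067,0.1,0.15,0.2,0])

```text
t: 13.65
eef_pos: [0.5727, -0.2715, 0.1735]
tool_rot: [0.029, 0.966, -0.127, 0.223]
contact_force: [0.5, 0.2, 0.6]
gripper_width: 0.224
grasp_force: 98.1
```

```bash
python3 -c "
from chk import *
cmp6('w20')" | head -2
```

```text
seat-pose minus now, world mm [  0.6   0.5 -25.6] in tool [-10.8  -0.6  23.2] rot [ 0.   -0.01 -0.04]
F [ 0.08 -0.04 -1.37] t 13.7
```

Call:
arm_command(commands=[-0.003,-0.0005,0.006,0,0,0,0,-0.006,-0.0005,0.012,0,0,0,0,-0.009,-0.0005,0.018,0,0,0,0,-0.0108,-0.0005,0.0232,0,0,0,0,-0.0108,-0.0005,0.0232,0,0,0,0,-0.0108,-0.0005,0.0232,0,0,0,0])

```text
t: 14.3
eef_pos: [0.5731, -0.2717, 0.148]
tool_rot: [0.028, 0.966, -0.128, 0.223]
contact_force: [-3.6, 1.0, 4.7]
gripper_width: 0.223
grasp_force: 99.0
```

```bash
python3 -c "
from chk import *
cmp6('w21')" | head -2
```

```text
seat-pose minus now, world mm [ 0.2  0.8 -0. ] in tool [-0.  -0.8  0. ] rot [-0.01 -0.05 -0.11]
F [-3.27  1.51  4.32] t 14.35
```

Call:
arm_command(commands=[0,0,0,0,0,0,0.4,0,0,0,0,0,0,0.7,0,0,0,0,0,0,1,0,0,0,0,0,0,1,0,0,-0.01,0,0,0,1,0,0,-0.04,0,0,0,1,0,0,-0.08,0,0,0,1,0,0,-0.09,0,0,0,1])

```text
t: 15.15
eef_pos: [0.5349, -0.2626, 0.2315]
tool_rot: [0.029, 0.966, -0.128, 0.225]
contact_force: [0.2, 0.1, -0.1]
gripper_width: 0.997
grasp_force: 0.0
```

Call:
arm_command(commands=[0,0,0,0,0,0,1,0,0,0,0,0,0,1])

```text
t: 15.35
eef_pos: [0.5354, -0.261, 0.2286]
tool_rot: [0.029, 0.966, -0.127, 0.223]
contact_force: [-0.2, 0.4, 0.5]
gripper_width: 0.997
grasp_force: 0.0
```

```bash
python3 - <<'E'
from chk import *
c=look(np.array([.5657,-.2712,.1627]),Rt(-.26,26),'w22',.015-.09)
def b(n):
    im=dict(np.load(n+'.npz'))['img'].astype(int);m=((im[...,0]>im[...,2]*2+30)&(im[...,0]>110)).astype('uint8');m[:170]=0
    k,_,s,ce=cv2.connectedComponentsWithStats(m);print(n,[(s[i].tolist(),ce[i].round(1).tolist()) for i in range(1,k) if s[i,4]>300])
b('w4');b('w22')
for n,rg in (('scene',(210,255,245,270)),('side',(140,175,320,352))):
    im=read_camera(n)['img'];y0,y1,x0,x1=rg;q=im[y0:y1,x0:x1].astype(int);m=q[...,0]>q[...,2]*2+30;ys,xs=np.nonzero(m);print(n,xs.mean()+x0,ys.mean()+y0,m.sum())
    a=cv2.imread(f'pics/{n}0.png')[:,:,::-1].astype(int)
    print('diff px', [(k,int((np.abs(a-im)[v[0]:v[1],v[2]:v[3]].max(2)>60).sum())) for k,v in (dict(rack=(150,195,400,450),bottle=(180,225,450,485),cup=(288,325,260,292)) if n=='scene' else dict(rack=(305,390,215,285),bottle=(295,365,145,192),cup=(168,200,283,307))).items()])
E
```

```text
q [-0.365  0.199  0.852  2.138 -0.522  0.473 -0.969]
cam-based d [-0.5  0.1 -0.7] [-0.05 -0.02 -0.16]
d mm [ 0.2  1.9 -2.1] rv deg [-0.02  0.05 -0.14] t 15.4 tcp [ 0.5351 -0.2611  0.2281] F [ 0.69 -0.21  0.04] w 1.0 0.0
w4 [([310, 185, 28, 25, 630], [323.5, 197.6]), ([312, 217, 24, 24, 566], [323.4, 228.4])]
w22 [([309, 183, 29, 26, 646], [323.0, 195.8]), ([312, 216, 24, 25, 575], [323.4, 227.6])]
scene 256.9818181818182 229.84242424242424 165
diff px [('rack', 0), ('bottle', 0), ('cup', 0)]
side 337.3767441860465 163.04651162790697 215
diff px [('rack', 0), ('bottle', 0), ('cup', 0)]
```

```bash
python3 -c "
from station import *
print(hand_in())"
```

```text
the job is handed in; nothing more can be done
None
```

The job is handed in. The spring's hook hangs on the brass post, the puller is back in its cradle where it started, and the rack, bottle and cup show no movement in the camera images. The arm's clock read about 15.5 s of the 64 s, but the hand-in gave no verdict.

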